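Hold a mirror panel so that the camera sees into the deep well

TASK

Take only the top mirror panel from the stack and hold it, mirror side down, with the centre of its mirror at the aim point in the air above the grey well of the viewing stand. Tilt it so that the stand's camera sees the red mark on the bottom of the well centred in the mirror, and finish still holding it there, motionless and free of the stand. Leave the other two panels in their stack, and do not shift the camera, the swab jar or the polish tin.

Things in the scene. Friction and masses are not known exactly. Their poses are not given: they have to be found in the camera images.
- panel_top: Top one of three equal blue mirror panels, stacked mirror side down, 60 x 60 mm, 14 mm high: a 10 mm board (z 4 to 14 mm; grip it by its straight edges) on four grey felt feet 4 mm high near the corners, which leave a 4 mm gap between one board and the next. 60 g. Origin: centre of the underside, level with the soles of the feet; z up, out of the blue back; x, y parallel to the edges.
- mirror_face (a point): Centre of the 56 x 56 mm mirror under the top panel, 3 mm above that panel's origin; axes as the panel's, so that the mirror faces along -z.
- panel_middle: The middle panel of the stack, same make; its origin is 14 mm below that of the top panel. Must stay in the stack.
- panel_bottom: The lowest panel of the stack, same make, standing on the worktop. Must stay where it is.
- viewing_stand: Grey stand fixed to the worktop: base plate 310 x 110 x 12 mm with an open grey well (72 mm across, rim 94 mm above the worktop) and two curved rails up to 0.16 m high that carry a camera. Origin: on the worktop under the well's centre; x along the base from the well to the camera (base from x = -60 to +250 mm), z up. Camera, well and aim point lie in its x-z plane.
- mark (a point): Centre of the red mark (disc 24 mm across on a 44 mm white one) on the bottom of the well, facing straight up, 20 mm above the worktop. It can only be seen from above.
- aim (a point): Aim point, empty air straight above the centre of the well, 210 mm above the worktop (116 mm above the rim of the well): here the line of sight of the camera crosses the axis of the well. Axes as the stand's.
- lens (a point): Front of the lens of the stand's camera (black, 32 mm across), 170 mm from the aim point, at which it always looks slantwise up. z axis: the line of sight, lens to aim point; y as the stand's. The camera sees the mark centred when the mirror's centre is at the aim point and its normal halves the angle between the directions from there to the lens and to the mark.
- camera (a joint): Where the camera stands on its rails, rad: its line of sight is 0.92 + this value away from vertical (range -0.22 to 0.22; larger is lower, flatter line of sight and farther from the well). Stiff; it differs from start to start and must not be shifted.
- swab_jar: Clear round jar of cotton swabs, 111 mm across, 101 mm high, standing loose behind the stack. Origin: centre of the underside.
- polish_tin: Low round dark blue and white tin, 64 mm across, 24 mm high, loose near the front edge. Origin: centre of the underside.
Mind the look-alikes: they are no part of the job. What is shaped like the panel_top but orange is not meant.

How it is judged:
By the outcome, as a careful person would: the job done as asked, in the order asked, and still so for the second after the job is handed in, while the arm keeps its last pose, push and grip.
It also fails if it takes over 34 s, if anything falls off the work surface, if the arm or the gripper's body presses on something with over 40 N, if the wrist force passes 120 N, or if a joint passes its speed limit or range.

ROBOT

A 6-joint arm with a two-finger parallel gripper is mounted at the origin on a cart in front of the work surface, level with it; the furniture and walls round the work are solid. World frame = base frame: x ahead of the robot, y to its left, z up, the work surface at z = 0. Lengths are in m, angles in rad, forces in N, time in s.
With the tool pointing down it reaches from about 0.3 to 0.85 m from the base axis. Payload 5.4 kg.
Tool frame: the origin (TCP) lies at the very end of the fingers, on their centre line; the grasp point (between the pads) lies 19 mm behind it; x points along the fingers, y is the direction in which the jaws open and shut, and the axes are right-handed (so a half turn about x gives the same grasp; the last joint's range is limited). The gripper opens to 85 mm and grips with 20 to 120 N. Pads are 22 mm wide; open, the fingers measure 114 mm over their backs; the gripper's body (76 mm by 85 mm) begins 54 mm behind the grasp point. The pads swing forward as they close: fully open they stand 13 mm farther back than shut.
Start: joints at [1.026, 0.158, 1.597, -0, 1.386, -0.21], TCP at [0.189, 0.543, 0.231] pointing down, gripper open.
Joint ranges: [-2.91, 2.91], [-0.94, 2.29], [0.18, 2.7], [-1.29, 4.43], [0.17, 2.64], [-3, 3]. Speed limits (rad/s): [2.57, 2.57, 3.14, 3.14, 3.14, 3.14].

INTERFACE

Orientations are given as a unit quaternion [x, y, z, w].
In Python, from plant import read_state, cams, bot gives the robot as it stands.
- The arm moves only by the tool apply_moves, never from a script. Its arguments are lists of equal length, an entry for each row: "gripper": the closure, from 0 (fully open) to 1 (shut); "translation": the shift along the tool's x, y, z in units of 25 mm (1.0 is 25 mm), a list of three; "turn": the turn about the tool's x in degrees. A call has 1 to 8 rows; each row is the pose to reach, as a shift and turn from the pose commanded when the call began, along the tool's axes at that moment; what a row does not reach only later rows make up. A row lasts 1/8 s, in which the tool goes at most 62.5 mm and 10.7 degrees, less where a joint would pass 70% of its speed; a pose out of reach is approached as far as the arm can. A call with a gripper value outside its range is refused whole. The fingers move at their own pace and stop on an object; the grip force is fixed at half the most. Time passes only in rows, so rows that repeat a pose let the fingers close. It gives the time, the measured TCP pose, the force and the opening at its end, in the units of the state.
- read_state(): the state, without advancing time (a new reading comes with each control period).
- cams.camera(name): name is "scene" or "top" or "wrist"; returns the picture (480x640x3 uint8, red, green, blue); there is no depth.
- cams.camera_model(name): a dict with "K" (3x3 intrinsics, pixels), "origin" and "orientation" of the camera in the world. Camera axes: x right, y down, z forward; pixel columns grow to the right and rows downward; lengths in m; the calibration is good to about 2 mm. A picture is of the moment at which its call begins: read the wrist's pose just before it. camera_model takes no time and is no camera call; for the wrist camera it gives the pose at the moment of the call.
- bot.close_job(): hands the job in, once; it reports no verdict.
The state is a dict: "time": time; "qpos": joint angles; "dq": joint speeds; "joint_torque": joint torques, N m; "eef_pos": TCP position; "orientation": TCP orientation; "force": force on the tool from outside, world axes, zero at the start; "torque": the same for the moment, N m; "opening": opening from 0.0 (shut) to 1.0 (fully open).
Only numpy, scipy, OpenCV 4.12 (cv2) and the standard library are available. Lean on these libraries where they do the work, as an engineer would, in place of code of your own. Each camera call takes 0.05 s, during which the arm holds its last target.

## Working session

There is one attempt and no reset: what is moved stays moved. The work goes in short steps, Python scripts to look and compute and a tool call to move; the robot and the scene stay as the last step left them, time stands still between calls to the robot, and variables do not carry over. Pictures are saved under pics/ and viewed, and the job is handed in when it is done.

Besides the shell and the picture viewer there is one more tool, called after "Call:" as a command line: name --pt "numbers of a row" for each row, then --argument value for the rest. apply_moves: Moves the arm, as the interface text tells. Its arguments: {"type":"object","properties":{"gripper":{"type":"array"},"translation":{"type":"array"},"turn":{"type":"array"}},"required":["gripper","translation","turn"]}

```bash
ls; mkdir -p pics
python3 - <<'E'
from plant import read_state,cams,bot
import cv2
print(read_state())
for n in["scene","top","wrist"]:
    m=cams.camera_model(n);print(n,m)
    cv2.imwrite(f"pics/{n}0.png",cams.camera(n)[:,:,::-1])
E
```

```text
pics
{'time': 0.0, 'qpos': array([ 1.02591572e+00,  1.59067976e-01,  1.59823829e+00, -8.56370943e-06,
        1.38620217e+00, -2.10105624e-01]), 'dq': array([-0.00070917, -0.00152136,  0.00208081,  0.00128148,  0.00096127,
        0.00060926]), 'joint_torque': array([ 5.05634216e-04, -3.96011603e+01, -3.31425583e+01, -2.73271544e-04,
        8.36746534e-03, -1.33270171e-05]), 'eef_pos': array([0.18862535, 0.54254121, 0.23030324]), 'orientation': array([ 0.11717754,  0.69747049, -0.11843902,  0.69697671]), 'force': array([0.86338754, 0.03778952, 1.11387052]), 'torque': array([ 0.00732567, -0.0368284 , -0.01045957]), 'opening': 0.9984694497227731}
scene {'K': array([[589.1174836 ,   0.        , 315.49541712],
       [  0.        , 589.1174836 , 237.32393333],
       [  0.        ,   0.        ,   1.        ]]), 'origin': array([ 0.19731017, -0.64526545,  0.79263695]), 'orientation': array([ 0.88641217, -0.20938556,  0.10043903, -0.40042871])}
top {'K': array([[435.03111309,   0.        , 321.04176688],
       [  0.        , 435.03111309, 234.90640469],
       [  0.        ,   0.        ,   1.        ]]), 'origin': array([0.47321928, 0.02389759, 0.97275929]), 'orientation': array([-0.69848559,  0.71480414, -0.02786059,  0.01991772])}
wrist {'K': array([[341.82680597,   0.        , 321.42965122],
       [  0.        , 341.82680597, 238.13488926],
       [  0.        ,   0.        ,   1.        ]]), 'origin': array([0.12854754, 0.56322573, 0.37310577]), 'orientation': array([0.80818256, 0.57441272, 0.07435736, 0.10659249])}
```

View pics/scene0.png

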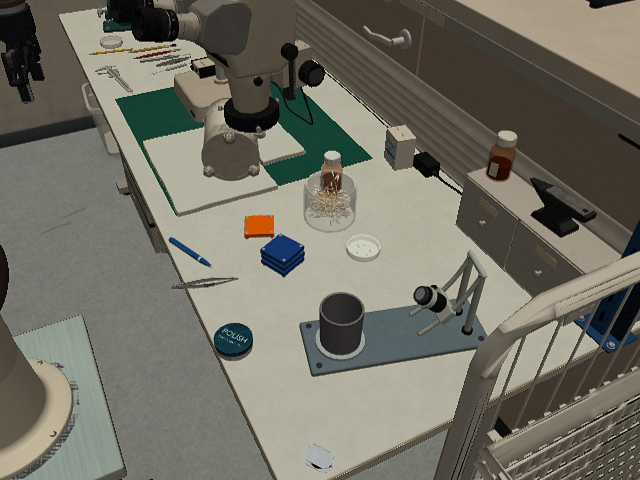

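View pics/top0.png

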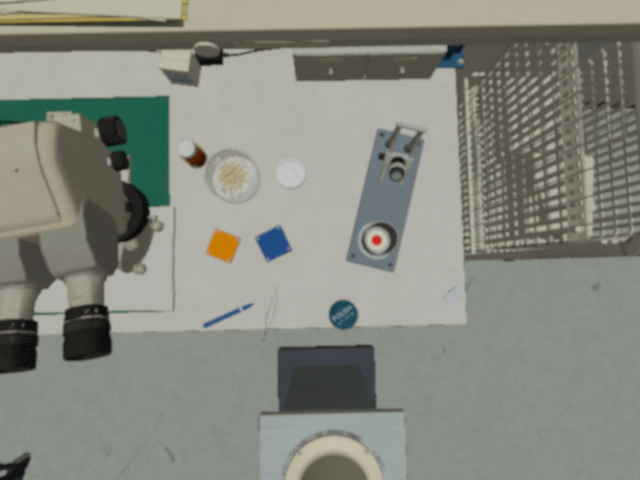

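View pics/wrist0.png

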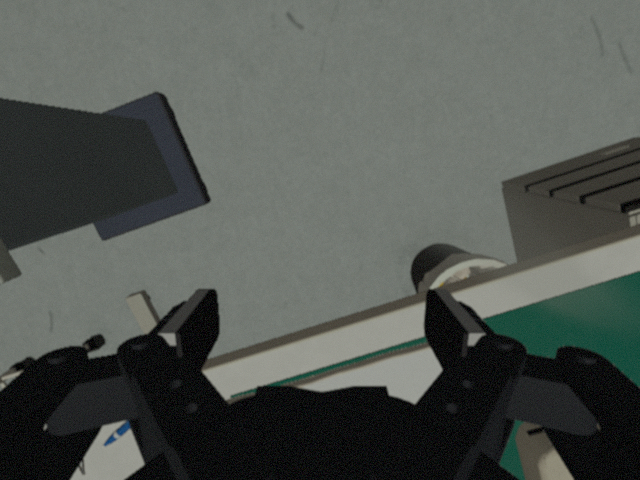

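```bash
cat > h.py <<'E'
import numpy as np,cv2
from scipy.spatial.transform import Rotation as R
from plant import read_state,cams,bot
def model(n):
    m=cams.camera_model(n);return m["K"],np.array(m["origin"]),R.from_quat(m["orientation"]).as_matrix()
def proj(M,P):
    K,o,Rm=M;p=(np.atleast_2d(P)-o)@Rm;q=p@K.T;return q[:,:2]/q[:,2:]
def ray(M,uv):
    K,o,Rm=M;uv=np.atleast_2d(uv).astype(float);d=np.c_[uv,np.ones(len(uv))]@np.linalg.inv(K).T@Rm.T;return d
def atz(M,uv,z):
    d=ray(M,uv);o=M[1];return o+d*((z-o[2])/d[:,2])[:,None]
def crop(img,x0,x1,y0,y1,s,name):
    cv2.imwrite(name,cv2.resize(img[y0:y1,x0:x1,::-1],None,fx=s,fy=s,interpolation=cv2.INTER_CUBIC))
E
python3 - <<'E'
import cv2
from h import *
t=cv2.imread("pics/top0.png")[:,:,::-1];s=cv2.imread("pics/scene0.png")[:,:,::-1]
crop(t,330,450,110,280,3.5,"pics/t_stand.png")
crop(t,190,310,130,270,4,"pics/t_stack.png")
crop(s,290,500,240,380,3.8,"pics/s_stand.png")
crop(s,220,400,160,290,4.4,"pics/s_stack.png")
E
```

```text
(no output)
```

View pics/t_stand.png

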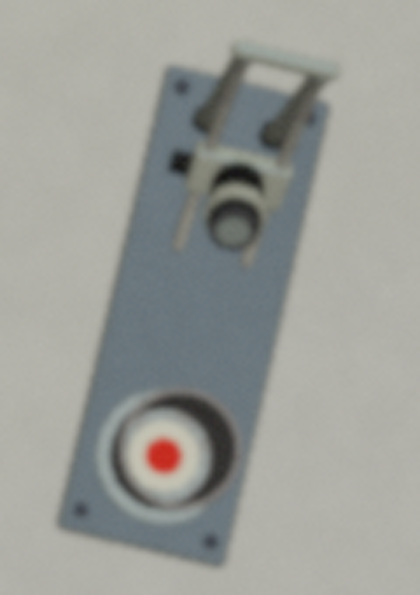

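View pics/t_stack.png

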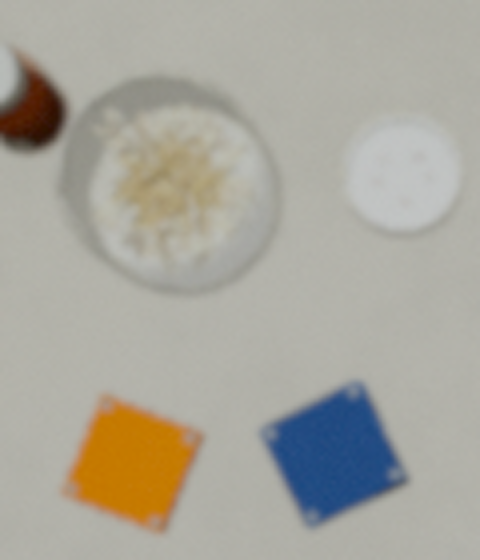

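View pics/s_stand.png

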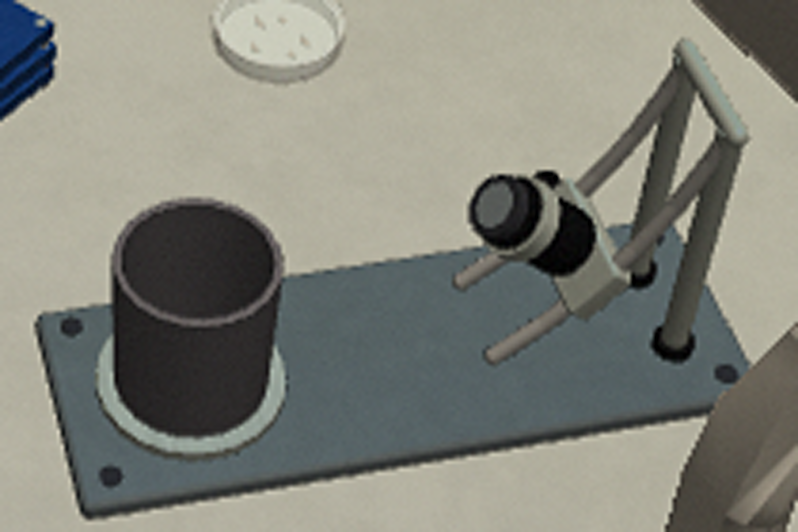

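View pics/s_stack.png

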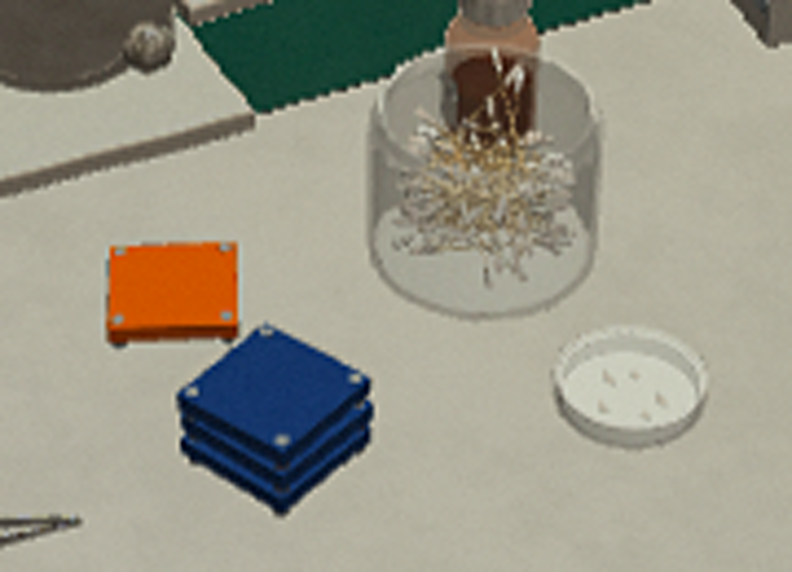

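Run:
```python
from h import *
from scipy.optimize import least_squares
t=cv2.imread("pics/top0.png")[:,:,::-1].astype(int);s=cv2.imread("pics/scene0.png")[:,:,::-1].astype(int)
T=model("top");S=model("scene")
red=(t[...,0]>150)&(t[...,1]<90)&(t[...,2]<90)
red[:, :340]=0; red[:200]=0
v,u=np.nonzero(red);print("mark px",u.mean(),v.mean(),len(u));mk=np.array([u.mean(),v.mean()]);print("mark",atz(T,mk,0.020))
# top panel
def blue(i,box):
    m=(i[...,2]>90)&(i[...,0]<70)&(i[...,2]-i[...,0]>50);k=np.zeros_like(m);x0,x1,y0,y1=box;k[y0:y1,x0:x1]=1;return m&k
m=blue(t,(240,310,210,280));v,u=np.nonzero(m)
P=atz(T,np.c_[u,v],0.042)[:,:2];r=cv2.minAreaRect((P*1000).astype(np.float32));print("top rect mm",r,P.mean(0))
bx=cv2.boxPoints(r)/1000;print(bx, proj(S,np.c_[bx,[.042]*4]))
# stand fit
tc=np.array([[165,68],[330,103],[222,565],[58,525]])/3.5+[330,110]-.36
sc=np.array([[40,316],[85,513],[756,400],[640,225]])/3.8+[290,240]-.37
# top corners: far-left(+x,+y), far-right(+x,-y), near-right(-60,-y), near-left(-60,+55)
Lt=np.array([[.25,.055],[.25,-.055],[-.06,-.055],[-.06,.055]]);Ls=Lt[[3,2]]
def W(p,L,z):
    c,s_=np.cos(p[2]),np.sin(p[2]);return np.c_[p[0]+c*L[:,0]-s_*L[:,1],p[1]+s_*L[:,0]+c*L[:,1],np.full(len(L),z)]
def f(p):
    return np.r_[(proj(T,W(p,Lt,.012))-tc).ravel(),(proj(S,W(p,Ls,.012))-sc[:2]).ravel(),2*(proj(T,W(p,np.zeros((1,2)),.020))-mk).ravel()]
q=least_squares(f,[.45,-.1,-.2],loss="soft_l1");print("stand",q.x,np.degrees(q.x[2]));print(q.fun.round(2))
# lens triangulate
lt=np.array([232,232])/3.5+[330,110]-.36; ls=np.array([492,210])/3.8+[290,240]-.37
p=q.x
def lens(a,p=p):
    th=.92+a;c,s_=np.cos(p[2]),np.sin(p[2]);x=.17*np.sin(th);return np.array([[p[0]+c*x,p[1]+s_*x,.21-.17*np.cos(th)]])
g=least_squares(lambda a:np.r_[(proj(T,lens(a[0]))-lt).ravel(),(proj(S,lens(a[0]))-ls).ravel()],[0.])
print("cam",g.x,g.fun,lens(g.x[0]))
d1=ray(T,lt)[0];d2=ray(S,ls)[0];A=np.c_[d1,-d2];k=np.linalg.lstsq(A,S[1]-T[1],rcond=None)[0];print("tri",T[1]+k[0]*d1,S[1]+k[1]*d2)
```

```text
mark px 376.33962264150944 239.77358490566039 53
mark [[ 0.52410744 -0.10875328  0.02      ]]
top rect mm ((520.2466430664062, 115.4524917602539), (55.70853042602539, 55.354862213134766), 25.445980072021484) [0.52075821 0.11583829]
[[0.48320264 0.1284771 ]
 [0.50698644 0.07849216]
 [0.5572907  0.10242788]
 [0.5335068  0.15241282]] [[261.27948657 249.81646137]
 [283.79691224 262.40590144]
 [302.68544705 246.49572171]
 [280.40963938 234.62366209]]
stand [ 0.52441252 -0.10885469 -0.25764443] -14.76193820094312
[ 0.13 -2.56  0.51 -1.29  1.02  0.99 -0.67  0.82 -1.31 -0.36 -0.09 -0.11
  0.08 -0.28]
cam [-0.06543482] [-0.19664285  0.3915007   0.40854931  0.01120647] [[ 0.6484086  -0.14152776  0.09838709]]
tri [ 0.6491225  -0.14187829  0.09880353] [ 0.64781055 -0.14123693  0.09841781]
```

Run:
```python
from h import *
T=model("top");S=model("scene")
def tri(lt,ls):
    d1=ray(T,lt)[0];d2=ray(S,ls)[0];A=np.c_[d1,-d2];k=np.linalg.lstsq(A,S[1]-T[1],rcond=None)[0];return T[1]+k[0]*d1,S[1]+k[1]*d2
print(tri([85,372-18],[147,25]),tri([86,330],[155,22]))
s=cv2.imread("pics/scene0.png")[:,:,::-1];crop(s,0,330,0,200,2.4,"pics/s_mic.png")
```

```text
(array([0.37040955, 0.3098261 , 0.42827994]), array([0.38132009, 0.30617647, 0.42430322])) (array([0.3988105 , 0.31137881, 0.42370397]), array([0.3960031 , 0.31229123, 0.42456217]))
```

View pics/s_mic.png

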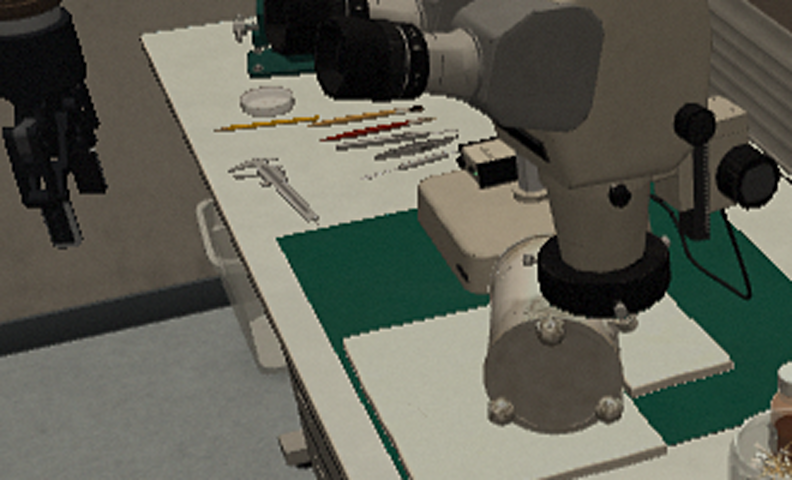

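```bash
cat >> h.py <<'E'
def rel(targets,yaws=None,st=None):
    """targets world TCP; returns units in tool axes"""
    st=st or read_state();Rt=R.from_quat(st["orientation"]).as_matrix();yaw=np.degrees(np.arctan2(Rt[1,1],Rt[0,1]))
    print("t",st["time"],"pos",st["eef_pos"].round(4),"yaw",yaw.round(2),"xax",Rt[:,0].round(4))
    for i,p in enumerate(targets):
        u=(np.array(p)-st["eef_pos"])@Rt/.025
        print(u.round(3), None if yaws is None else round(yaw-yaws[i],2))
E
python3 - <<'E'
from h import *
rel([(.118,.324,.23),(.19,.288,.23),(.257,.23,.23),(.312,.148,.2),(.338,.075,.2),(.43,.095,.16),(.5205,.1157,.12)],[70,60,50,40,30,25.5,25.5])
E
```

```text
t 0.15 pos [0.1887 0.5427 0.2305] yaw 70.82 xax [-8.0e-04 -1.2e-03 -1.0e+00]
[ 0.035 -9.19   0.203] 0.82
[ 0.034 -9.604  3.397] 10.82
[  0.035 -10.915   6.69 ] 20.82
[  1.237 -13.288   9.846] 30.82
[  1.24  -15.704  11.788] 40.82
[  2.836 -13.737  15.001] 45.32
[  4.432 -11.763  18.149] 45.32
```

Call:
apply_moves --gripper '[0,0,0,0,0,0,0,0]' --pt "0 -2 0" --pt "0 -4 0" --pt "0 -6 0.1" --pt "0 -8 0.2" --pt "0 -9.2 0.5" --pt "0 -9.4 2" --pt "0 -9.6 3.4" --pt "0 -10.2 5" --turn '[0,0,0,5,10,15,20,25]'

```text
time: 1.15
eef_pos: [0.2239, 0.2605, 0.2312]
orientation: [0.267, 0.655, -0.266, 0.655]
force: [0.8, -0.1, -0.1]
opening: 0.999
```

Run:
```python
from h import *
rel([(.257,.23,.23),(.312,.148,.2),(.338,.075,.2),(.43,.095,.16),(.5205,.1157,.12)],[50,40,30,25.5,25.5])
```

```text
t 1.15 pos [0.2239 0.2605 0.2312] yaw 45.71 xax [ 2.e-04  3.e-04 -1.e+00]
[0.049 0.051 1.801] -4.29
[ 1.248 -0.762  5.666] 5.71
[ 1.248 -2.126  8.449] 15.71
[ 2.849  1.016 10.525] 20.21
[ 4.45   4.135 12.538] 20.21
```

Call:
apply_moves --gripper '[0,0,0,0,0,0.2,0.2,0.2]' --pt "0 0 2" --pt "0.6 -0.5 4" --pt "1.2 -1 6" --pt "1.25 -1.5 7.8" --pt "2 -0.5 9.3" --pt "2.8 1 10.5" --pt "3.6 2.5 11.5" --pt "4.45 4.135 12.54" --turn '[3,6,9,12,16,20.2,20.2,20.2]'

```text
time: 2.15
eef_pos: [0.5214, 0.1169, 0.119]
orientation: [0.377, 0.598, -0.377, 0.598]
force: [-0.5, -0.8, 0.9]
opening: 0.801
```

Run:
```python
from h import *
print(read_state()["opening"])
w=cams.camera("wrist");cv2.imwrite("pics/w1.png",w[:,:,::-1])
rel([(.5205,.1157,.12)],[25.5])
s=cams.camera("scene");crop(s,180,380,100,280,4,"pics/s1.png")
```

```text
0.8005469819608656
t 2.2 pos [0.5236 0.1175 0.1135] yaw 25.55 xax [-4.5e-03  9.0e-04 -1.0e+00]
[-0.258 -0.144  0.009] 0.05
```

View pics/w1.png

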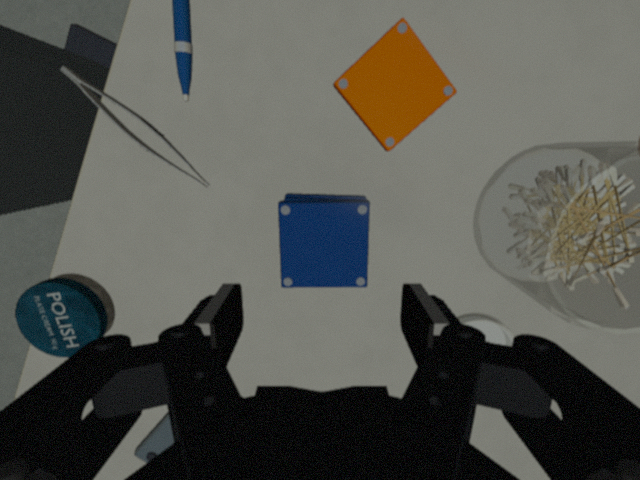

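View pics/s1.png

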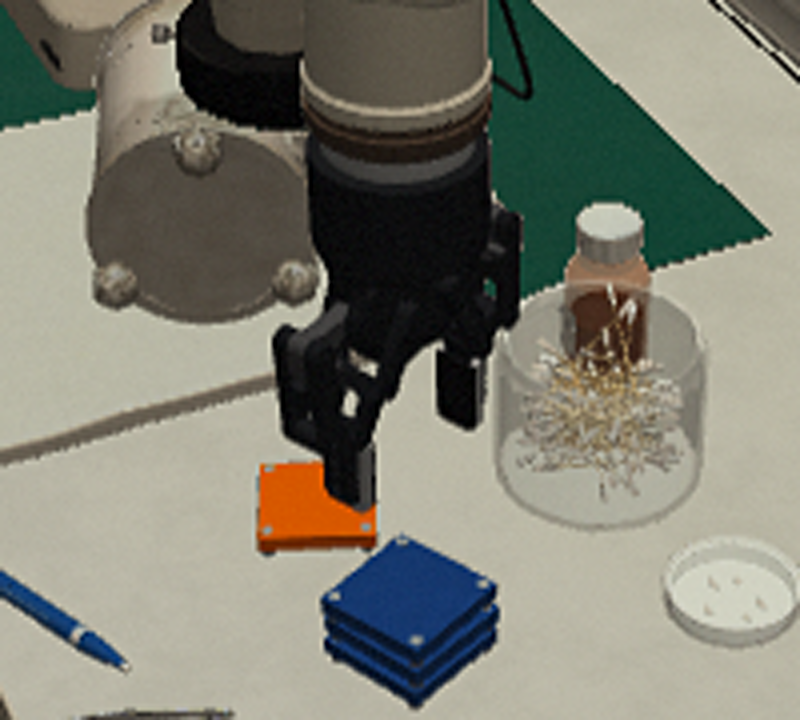

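Run:
```python
from h import *
st=read_state();M=model("wrist");w=cams.camera("wrist");cv2.imwrite("pics/w2.png",w[:,:,::-1])
Rt=R.from_quat(st["orientation"]).as_matrix();p0=st["eef_pos"];print(st["opening"],p0,st["dq"].round(3))
print("cam in tool",(M[1]-p0)@Rt*1000, "\n",(Rt.T@M[2]).round(4))
rel([(.5205,.1157,.12)],[25.5],st)
t=w.astype(int);m=((t[...,2]>110)&(t[...,0]<70)&(t[...,2]-t[...,0]>70)).astype(np.uint8);m[:150]=0;m[330:]=0
n,l,stt,c=cv2.connectedComponentsWithStats(m);i=1+np.argmax(stt[1:,4]);cs,_=cv2.findContours((l==i).astype(np.uint8),0,1)
v,u=np.nonzero(l==i);P=atz(M,np.c_[u,v],.042)[:,:2];r=cv2.minAreaRect((P*1000).astype(np.float32));print(r,P.mean(0))
crop(w,180,460,180,380,2.8,"pics/w2c.png")
```

```text
0.8008542005117404 [0.52039256 0.11708146 0.11476572] [-0.005 -0.136  0.073 -0.008  0.07  -0.015]
cam in tool [-142.69036831    0.72788907  -63.69149198] 
 [[ 3.000e-04 -2.584e-01  9.660e-01]
 [ 1.000e+00 -4.000e-04 -4.000e-04]
 [ 5.000e-04  9.660e-01  2.584e-01]]
t 2.25 pos [0.5204 0.1171 0.1148] yaw 25.62 xax [-7.8e-03  3.0e-04 -1.0e+00]
[-0.209 -0.021  0.051] 0.12Traceback (most recent call last):
  File "<stdin>", line 7, in <module>
    return _wrapfunc(a, 'argmax', axis=axis, out=out, **kwds)
    return bound(*args, **kwds)
ValueError: attempt to get argmax of an empty sequence
```

Run:
```python
from h import *
w=cv2.imread("pics/w2.png")[:,:,::-1]
M0=model("wrist")
t=w.astype(int);print(t[245,320])
m=((t[...,2]>80)&(t[...,0]<60)&(t[...,2]-t[...,0]>50)).astype(np.uint8);m[:150]=0;m[330:]=0
n,l,stt,c=cv2.connectedComponentsWithStats(m);i=1+np.argmax(stt[1:,4])
print(stt[i])
v,u=np.nonzero(l==i);P=atz(M0,np.c_[u,v],.042)[:,:2];r=cv2.minAreaRect((P*1000).astype(np.float32));print(r,P.mean(0))
st=read_state();print(st["eef_pos"],st["time"],st["dq"].round(3))
crop(w,180,460,180,380,2.8,"pics/w2c.png")
```

```text
[15 45 87]
[ 281  206   90   84 6943]
((522.8745727539062, 116.80945587158203), (58.51602554321289, 57.47616195678711), 25.756431579589844) [0.52242773 0.11739841]
[0.51943798 0.11693188 0.11679603] 2.3 [-0.003 -0.108  0.036  0.001  0.019 -0.004]
```

View pics/w2c.png

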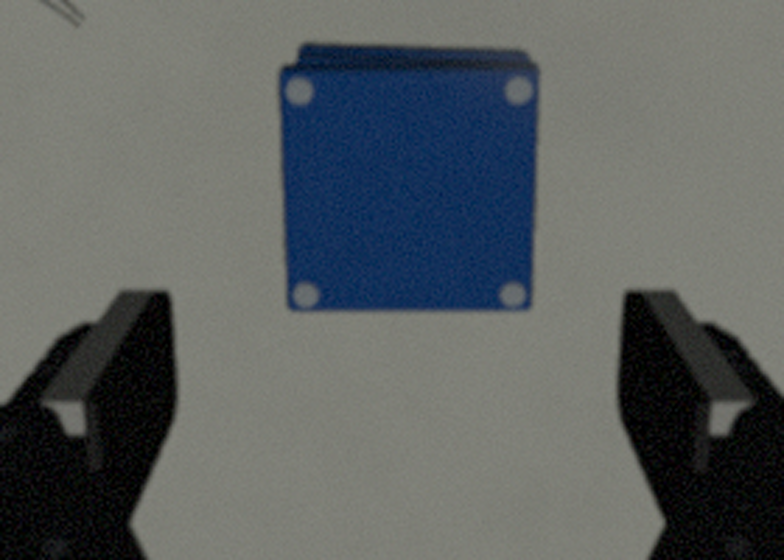

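Run:
```python
from h import *
rel([(.5215,.1163,.07)],[25.6])
```

```text
t 2.3 pos [0.5194 0.1169 0.1168] yaw 25.64 xax [-0.0063  0.     -1.    ]
[1.871 0.074 0.064] 0.04
```

Call:
apply_moves --gripper '[0.2,0.2,0.2,0.2,0.2]' --pt "1 0 0" --pt "2 0 0" --pt "2 0 0" --pt "2 0 0" --pt "2 0 0" --turn '[0,0,0,0,0]'

```text
time: 2.92
eef_pos: [0.5211, 0.1167, 0.0718]
orientation: [0.377, 0.598, -0.376, 0.599]
force: [-0.3, -0.2, 0.4]
opening: 0.799
```

Run:
```python
from h import *
st=read_state();M=model("wrist");w=cams.camera("wrist");cv2.imwrite("pics/w3.png",w[:,:,::-1])
print(st["dq"].round(3),st["force"])
t=w.astype(int)
m=((t[...,2]>70)&(t[...,0]<60)&(t[...,2]-t[...,0]>40)).astype(np.uint8);m[:100]=0;m[360:]=0
n,l,stt,c=cv2.connectedComponentsWithStats(m);i=1+np.argmax(stt[1:,4]);print(stt[i])
v,u=np.nonzero(l==i);P=atz(M,np.c_[u,v],.042)[:,:2];r=cv2.minAreaRect((P*1000).astype(np.float32));print(r,P.mean(0))
rel([(*P.mean(0),.024)],[25.6],st)
crop(w,160,480,150,380,2.4,"pics/w3c.png")
s=cams.camera("scene");crop(s,220,340,180,280,6,"pics/s3.png")
```

```text
[ 0.     0.009 -0.001  0.001 -0.    -0.   ] [-0.34192142 -0.23450662  0.35232211]
[  268   217   113   103 10726]
((523.3241577148438, 117.57546997070312), (58.63597869873047, 57.97623062133789), 25.562700271606445) [0.52286803 0.11860993]
t 2.925 pos [0.5211 0.1167 0.0718] yaw 25.62 xax [ 3.e-03 -1.e-04 -1.e+00]
[ 1.913  0.091 -0.039] 0.02
```

View pics/w3c.png

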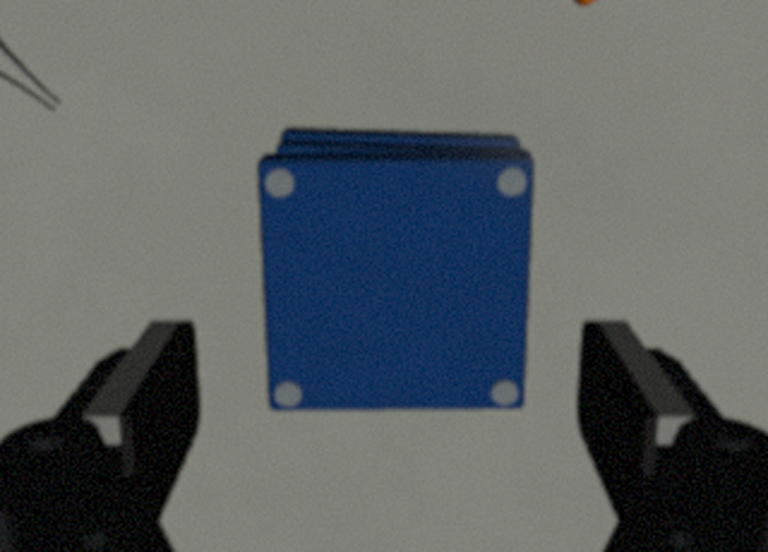

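View pics/s3.png

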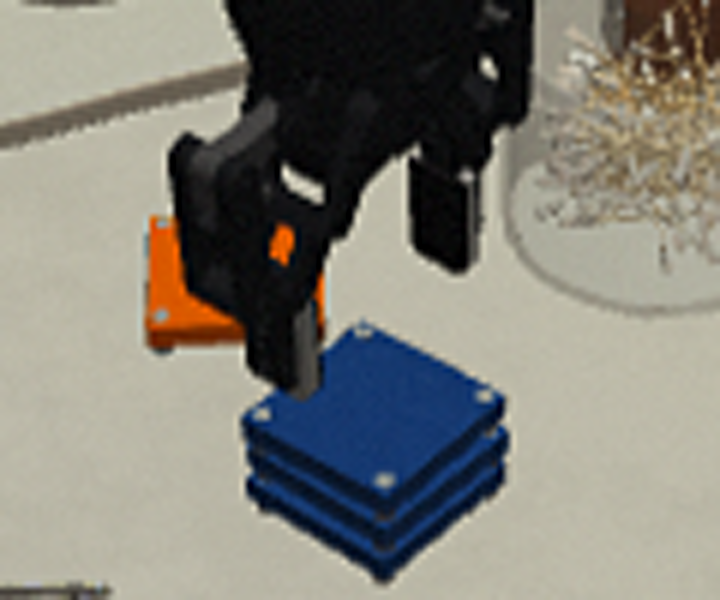

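Call:
apply_moves --gripper '[0.15,0.15,0.15,0.15,0.15,0.15]' --pt "0 0.06 0" --pt "0.8 0.06 0" --pt "1.5 0.06 0" --pt "1.9 0.06 0" --pt "1.9 0.06 0" --pt "1.9 0.06 0" --turn '[0,0,0,0,0,0]'

```text
time: 3.78
eef_pos: [0.5219, 0.1174, 0.023]
orientation: [0.377, 0.598, -0.377, 0.599]
force: [-0.0, 0.7, -0.2]
opening: 0.849
```

Run:
```python
from h import *
st=read_state();w=cams.camera("wrist")
print(st["force"],st["opening"]);rel([(.5215,.1163,.024)],[25.6],st)
crop(w,160,480,150,380,2.4,"pics/w4c.png")
s=cams.camera("scene");crop(s,220,340,180,280,6,"pics/s4.png")
```

```text
[-0.03722229  0.68059235 -0.2119051 ] 0.8485302625632515
t 3.775 pos [0.5219 0.1174 0.023 ] yaw 25.62 xax [ 9.e-04  0.e+00 -1.e+00]
[-0.039 -0.036  0.033] 0.02
```

View pics/w4c.png

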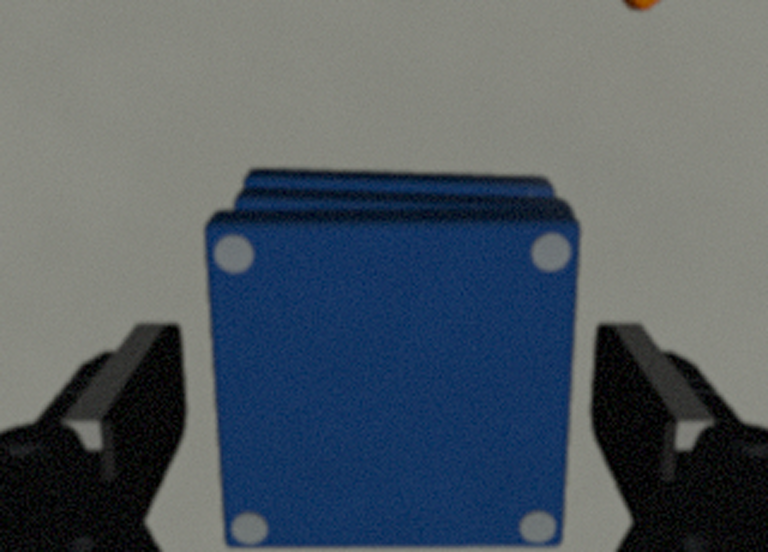

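View pics/s4.png

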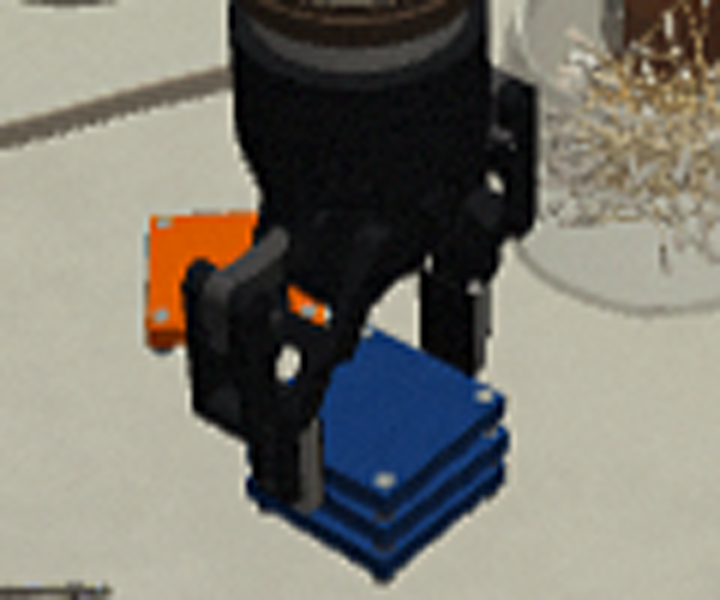

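Run:
```python
from h import *
st=read_state();S=model("scene");Rt=R.from_quat(st["orientation"]).as_matrix()
for z in(24,28,32,36,40):
    P=np.array([[0,y,zz] for y in(-36.1,-43.6) for zz in(-11,11)])/1000
    W=st["eef_pos"]+P@Rt.T;W[:,2]=z/1000
    print(z,((proj(S,W)-[220,180])*6+2.5).round(0).tolist())
b=cv2.imread("pics/scene0.png")
# panel known edge check: corners of stack top from measured pose
c=np.array([.5228,.1176]);a=np.radians(25.6);ex=np.array([np.cos(a),np.sin(a)]);ey=np.array([-ex[1],ex[0]])
for z in(.042,.032,.028,.018):
    print(z,((proj(S,np.array([[*(c+.03*(i*ex+j*ey)),z] for i,j in((-1,-1),(-1,1),(1,-1))]))-[220,180])*6+2.5).round().tolist())
```

```text
24 [[278.0, 494.0], [332.0, 524.0], [263.0, 507.0], [316.0, 538.0]]
28 [[278.0, 485.0], [331.0, 515.0], [262.0, 498.0], [316.0, 528.0]]
32 [[277.0, 476.0], [331.0, 506.0], [261.0, 489.0], [315.0, 519.0]]
36 [[277.0, 467.0], [330.0, 497.0], [261.0, 480.0], [315.0, 510.0]]
40 [[276.0, 457.0], [330.0, 487.0], [260.0, 470.0], [314.0, 500.0]]
0.042 [[392.0, 497.0], [245.0, 416.0], [513.0, 394.0]]
0.032 [[392.0, 520.0], [247.0, 439.0], [513.0, 418.0]]
0.028 [[393.0, 530.0], [247.0, 448.0], [513.0, 427.0]]
0.018 [[393.0, 553.0], [249.0, 471.0], [513.0, 450.0]]
```

Call:
apply_moves --gripper '[0.15,0.28,0.5,0.5,0.5,0.5]' --pt "-0.04 0 0" --pt "-0.04 0 0" --pt "-0.04 0 0" --pt "-0.04 0 0" --pt "-0.04 0 0" --pt "-0.04 0 0" --turn '[0,0,0,0,0,0]'

```text
time: 4.62
eef_pos: [0.5219, 0.1174, 0.0244]
orientation: [0.377, 0.598, -0.377, 0.599]
force: [-1.4, -0.0, 5.4]
opening: 0.683
```

Run:
```python
from h import *
st=read_state();w=cams.camera("wrist")
print(st["force"],st["opening"]);rel([(.5215,.1163,.024)],[25.6],st)
crop(w,160,480,150,380,2.4,"pics/w5c.png")
s=cams.camera("scene");crop(s,220,340,180,280,6,"pics/s5.png")
```

```text
[-1.44882914 -0.02327895  5.37682893] 0.6825024852550089
t 4.625 pos [0.5219 0.1174 0.0244] yaw 25.62 xax [ 7.e-04 -0.e+00 -1.e+00]
[ 0.016 -0.034  0.034] 0.02
```

View pics/w5c.png

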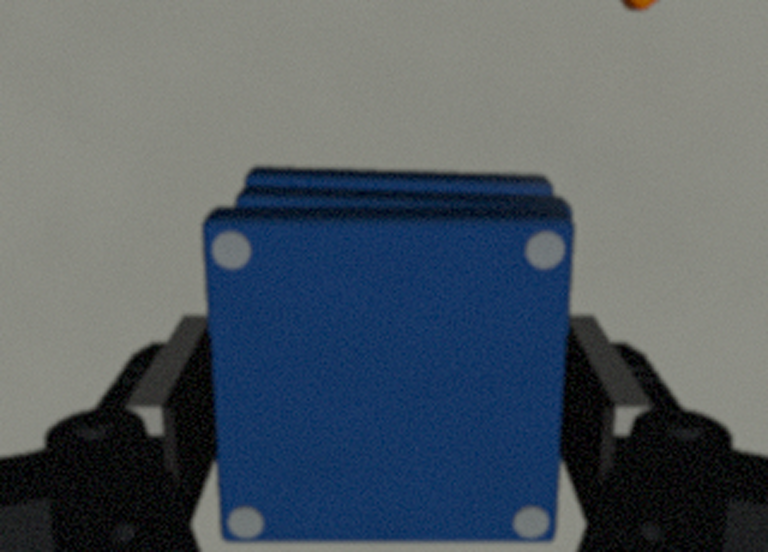

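View pics/s5.png

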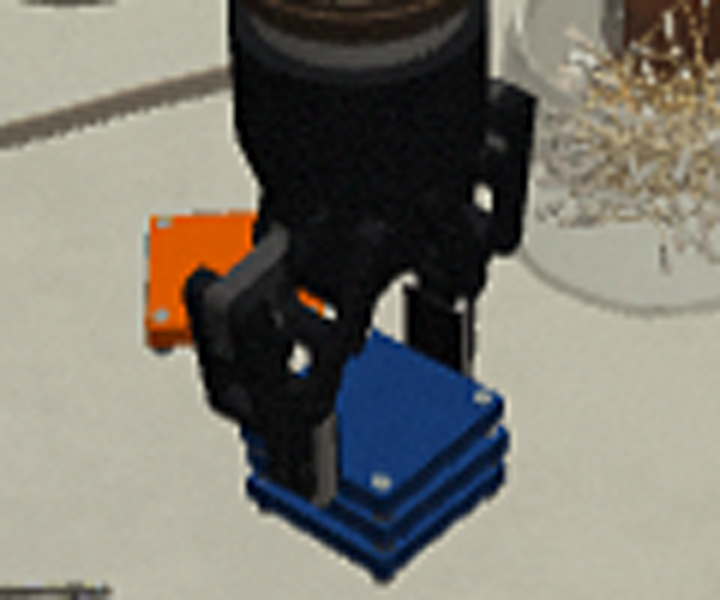

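Call:
apply_moves --gripper '[0.5,0.5,0.5,0.5,0.5,0.5]' --pt "-0.1 0 0" --pt "-0.4 0 0" --pt "-0.8 0 0" --pt "-1.2 0 0" --pt "-1.6 0 0" --pt "-1.6 0 0" --turn '[0,0,0,0,0,0]'

```text
time: 5.48
eef_pos: [0.5224, 0.1174, 0.0648]
orientation: [0.377, 0.598, -0.376, 0.599]
force: [-0.4, -0.2, -1.5]
opening: 0.684
```

Run:
```python
from h import *
st=read_state();w=cams.camera("wrist")
print(st["force"],st["opening"]);rel([(.5215,.1163,.024)],[25.6],st)
crop(w,160,480,150,380,2.4,"pics/w6c.png")
s=cams.camera("scene");crop(s,220,340,170,280,6,"pics/s6.png")
```

```text
[-0.41277339 -0.1976433  -1.50606855] 0.6842733410060609
t 5.475 pos [0.5224 0.1174 0.0648] yaw 25.62 xax [ 0.0024 -0.     -1.    ]
[ 1.633 -0.054  0.024] 0.02
```

View pics/w6c.png

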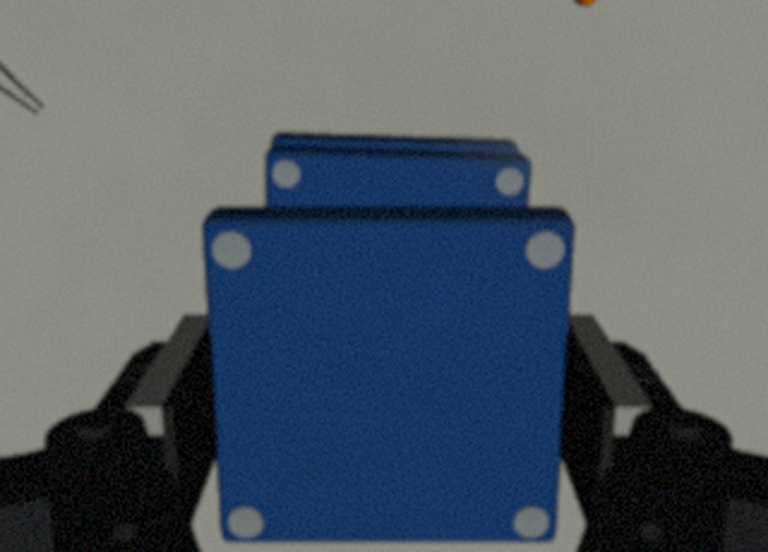

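View pics/s6.png

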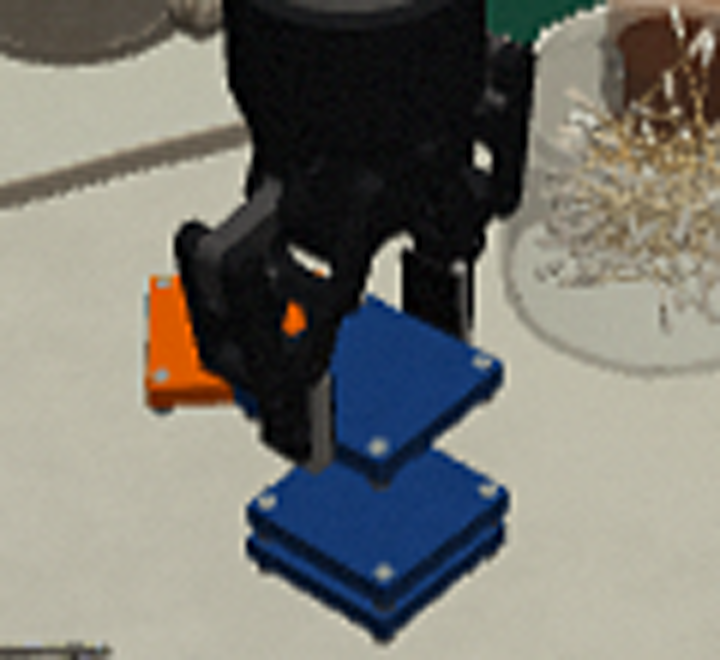

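```bash
cat >> h.py <<'E'
from scipy.optimize import least_squares
def dots(w,show=None):
    t=w.astype(int);blue=((t[...,2]-t[...,0]>30)&(t[...,0]<70)).astype(np.uint8)
    n,l,s,c=cv2.connectedComponentsWithStats(blue)
    # biggest blue blob near centre
    i=1+np.argmax(s[1:,4]);cs,_=cv2.findContours((l==i).astype(np.uint8),cv2.RETR_CCOMP,cv2.CHAIN_APPROX_NONE)
    g=cv2.GaussianBlur(w[...,0],(3,3),0).astype(float)
    x,y,ww,hh,_=s[i];m=np.zeros(g.shape,np.uint8)
    hull=cv2.convexHull(np.vstack(cs));cv2.fillConvexPoly(m,hull,1)
    m=cv2.erode(m,np.ones((3,3)))
    b=((g>75)&(m>0)).astype(np.uint8);n,l2,s2,c2=cv2.connectedComponentsWithStats(b)
    out=[]
    for k in range(1,n):
        if s2[k,4]>12:
            v,u=np.nonzero(cv2.dilate((l2==k).astype(np.uint8),np.ones((3,3))));wt=np.clip(g[v,u]-55,0,None)
            out.append((s2[k,4],(u*wt).sum()/wt.sum(),(v*wt).sum()/wt.sum()))
    return out,hull[:,0,:]
def order(p):
    p=np.array(p);c=p.mean(0);a=np.arctan2(p[:,1]-c[1],p[:,0]-c[0]);return p[np.argsort(a)] # TL,TR,BR,BL
# panel: back dots in tool frame: rows up = -z tool; TL = (-y,-z)
SG=np.array([[-1,-1],[1,-1],[1,1],[-1,1]])
def dotpts(x,y,z,phi,psi,rho,a):
    # panel local coords (up=-x tool); back plane point
    P=np.c_[np.zeros(4),SG*a]
    Rm=R.from_euler('xyz',[psi,phi,rho]).as_matrix()
    return np.array([x,y,z])+P@Rm.T
def camtool():
    st=read_state();K,o,Rm=model("wrist");Rt=R.from_quat(st["orientation"]).as_matrix()
    return K,(o-st["eef_pos"])@Rt,Rt.T@Rm
def fit(px,C,a=None,x=None):
    def f(p):
        aa=a if a else p[6]
        r=(proj(C,dotpts(*p[:6],aa))-px).ravel()
        if x is not None: r=np.r_[r,(p[0]-x)*1e4]
        return r
    q=least_squares(f,[-.0176,0,0,0.,0,0]+([] if a else [.026]),x_scale=[.01,.01,.01,.1,.1,.1]+([] if a else [.01]));return q
E
python3 - <<'E'
from h import *
C=camtool();w=cams.camera("wrist");o,h=dots(w);print(np.round(o,2))
px=order([a[1:] for a in o][:4]) if len(o)==4 else None
if px is not None:
    q=fit(px,C,x=-.0176);print("free a",q.x.round(4),q.fun.round(2))
    q2=fit(px,C,a=q.x[6]);print(q2.x.round(4))
E
```

```text
[[201.   264.93 227.89]
 [ 96.   280.36 223.32]
 [101.   374.12 226.63]
 [ 71.   386.33 230.43]
 [185.   255.98 253.85]
 [190.   386.71 253.79]
 [143.   261.92 367.5 ]
 [145.   380.88 367.37]]
```

Run:
```python
from h import *
C=camtool()
px=order([(255.98,253.85),(386.71,253.79),(380.88,367.37),(261.92,367.5)])
q=fit(px,C,x=-.0176);print("free a",q.x.round(4),q.fun.round(2))
q2=fit(px,C,a=q.x[6]);print(q2.x.round(4))
q2=fit(px,C,a=.024);print(q2.x.round(4),q2.fun.round(2))
rel([(.52,.1174,.15),(.45,.03,.2),(.39,-.06,.2)],[25,45,75.2])
th=np.radians(-14.76);ex=np.array([np.cos(th),np.sin(th)]);print("pre",np.array([.5243,-.1088])-.062*ex)
```

```text
free a [-0.0176  0.0006  0.0011 -0.0014  0.0002 -0.0014  0.0251] [ 0.01  0.02 -0.01 -0.01  0.02  0.   -0.03 -0.01  0.  ]
[-0.0176  0.0006  0.0011 -0.0014  0.0002 -0.0014]
[-0.0229  0.0006 -0.0017 -0.0014  0.0002 -0.0014] [ 0.01  0.02 -0.01 -0.01  0.02  0.   -0.03 -0.01]
t 5.625 pos [0.5211 0.1174 0.0633] yaw 25.62 xax [-7.e-04  0.e+00 -1.e+00]
[-3.47  -0.042 -0.019] 0.62
[-5.468 -4.08   1.922] -19.38
[-5.466 -7.8    4.13 ] -49.58
pre [ 0.46434591 -0.09300422]
```

Run:
```python
from h import *
th=np.radians(-14.76);ex=np.array([np.cos(th),np.sin(th)]);p=np.array([.5243,-.1088])-.061*ex;print(p)
rel([(*p,.15)],[75.24])
```

```text
[ 0.46531291 -0.09325899]
t 5.625 pos [0.5211 0.1174 0.0633] yaw 25.62 xax [-7.e-04  0.e+00 -1.e+00]
[-3.468 -5.658  6.633] -49.62
```

Call:
apply_moves --gripper '[0.5,0.5,0.5,0.5,0.5,0.5,0.5,0.5]' --pt "-1 0 0" --pt "-2.4 -0.3 0.3" --pt "-3.2 -1.2 1.4" --pt "-3.47 -2.4 2.8" --pt "-3.47 -3.7 4.3" --pt "-3.47 -4.8 5.6" --pt "-3.47 -5.5 6.4" --pt "-3.47 -5.66 6.63" --turn '[0,-3,-10,-19,-28,-37,-45,-49.6]'

```text
time: 6.62
eef_pos: [0.4647, -0.0946, 0.1498]
orientation: [0.091, 0.702, -0.091, 0.701]
force: [-0.1, 0.0, -1.3]
opening: 0.684
```

Call:
apply_moves --gripper '[0.5,0.5,0.5]' --pt "0 0 0" --pt "0 0 0" --pt "0 0 0" --turn '[0,0,0]'

```text
time: 7.0
eef_pos: [0.4655, -0.0926, 0.1501]
orientation: [0.091, 0.701, -0.091, 0.701]
force: [-0.5, -0.6, -1.2]
opening: 0.679
```

Run:
```python
from h import *
C=camtool();M=model("wrist");w=cams.camera("wrist");cv2.imwrite("pics/w7.png",w[:,:,::-1])
th=np.radians(-14.76);ex=np.array([np.cos(th),np.sin(th)]);p=np.array([.5243,-.1088])-.061*ex
rel([(*p,.15)],[75.24]);print(np.round(dots(w)[0],2))
t=cams.camera("top");crop(t,320,460,110,290,3.3,"pics/t7.png")
```

```text
t 7.05 pos [ 0.4655 -0.0927  0.1502] yaw 75.24 xax [-2.e-04  1.e-04 -1.e+00]
[ 0.008 -0.024 -0.003] -0.0
[[188.   256.   253.84]
 [190.   386.75 253.81]
 [142.   261.94 367.5 ]
 [142.   380.97 367.34]]
```

View pics/w7.png

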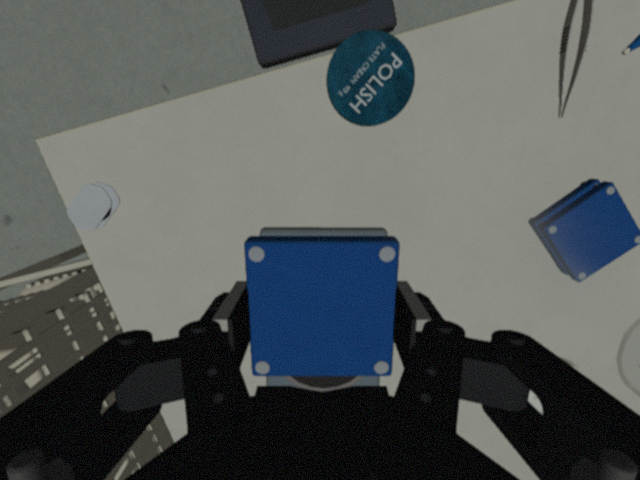

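View pics/t7.png

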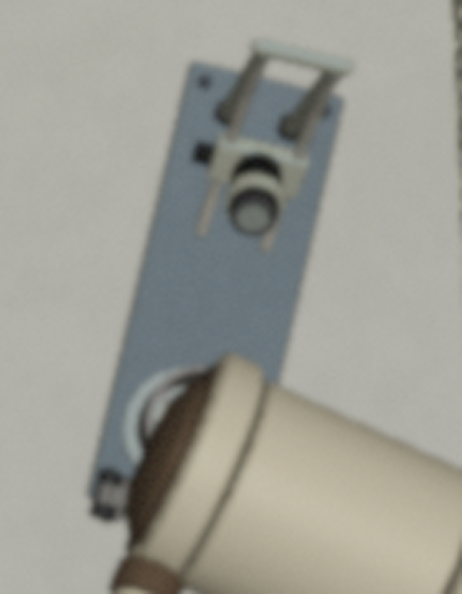

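Call:
apply_moves --gripper '[0.5,0.5,0.5,0.5,0.5,0.5]' --pt "1 0 0" --pt "2 0 0" --pt "2.4 0 0" --pt "2.5 0 0" --pt "2.6 0 0" --pt "2.7 0 0" --turn '[0,0,0,0,0,0]'

```text
time: 7.85
eef_pos: [0.4662, -0.0935, 0.0853]
orientation: [0.091, 0.701, -0.091, 0.701]
force: [-10.3, 3.9, 18.9]
opening: 0.683
```

```bash
cat > m.py <<'E'
from h import *
import sys
A=.0251
C=camtool();st=read_state();w=cams.camera("wrist");cv2.imwrite(f"pics/{sys.argv[1]}.png",w[:,:,::-1])
o=[d for d in dots(w)[0] if d[0]>60 and 235<d[1]<405]
print("pos",st["eef_pos"].round(4),"F",st["force"].round(1),"open",round(st["opening"],3),"xax",R.from_quat(st["orientation"]).as_matrix()[:,0].round(4),"t",st["time"])
if len(o)==4:
    q=fit(order([d[1:] for d in o]),C,a=A);p=q.x
    Rm=R.from_euler('xyz',[p[4],p[3],p[5]]).as_matrix()
    n=Rm[:,0];mir=p[:3]+.011*n
    print("phi deg",np.degrees(p[3]).round(2),"psi,rho",np.degrees(p[4:6]).round(2),"mirror in tool mm",(mir*1000).round(2),"res",np.abs(q.fun).max().round(2))
    Rt=R.from_quat(st["orientation"]).as_matrix();print("mirror world",(st["eef_pos"]+Rt@mir).round(4),"normal",(Rt@n).round(4))
else: print(np.round(o,1))
E
python3 m.py w8
python3 - <<'E'
from h import *
s=cams.camera("scene");crop(s,270,470,200,380,4,"pics/s8.png")
E
```

```text
pos [ 0.4662 -0.0935  0.0853] F [-10.3   3.9  18.9] open 0.683 xax [ 6.e-04 -6.e-04 -1.e+00] t 7.85
phi deg -2.16 psi,rho [-0.01 -0.08] mirror in tool mm [-6.51 -0.73  1.3 ] res 0.0
mirror world [ 0.4673 -0.0945  0.0918] normal [ 0.0366 -0.0115 -0.9993]
```

View pics/s8.png

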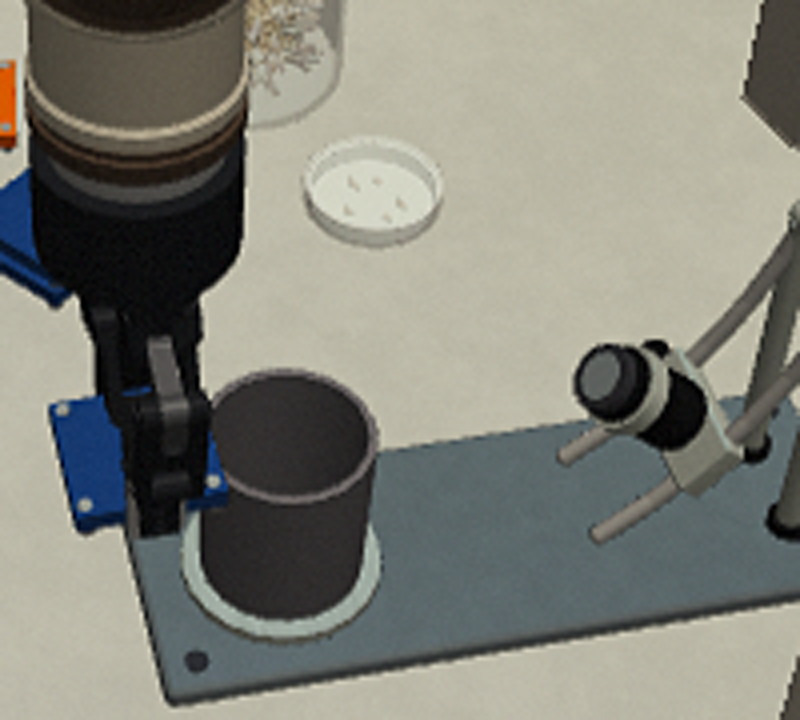

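Call:
apply_moves --gripper '[0.5,0.5,0.5,0.5]' --pt "0.1 0 0" --pt "0.2 0 0" --pt "0.2 0 0" --pt "0.2 0 0" --turn '[0,0,0,0]'

```text
time: 8.45
eef_pos: [0.4667, -0.0938, 0.081]
orientation: [0.09, 0.701, -0.091, 0.702]
force: [-9.5, 2.0, 17.9]
opening: 0.682
```

```bash
python3 m.py w9
```

```text
pos [ 0.4667 -0.0938  0.081 ] F [-9.5  2.  17.9] open 0.682 xax [ 0.0018 -0.0014 -1.    ] t 8.45
phi deg -8.66 psi,rho [-0.09  0.04] mirror in tool mm [-7.71 -0.72  1.92] res 0.01
mirror world [ 0.4684 -0.095   0.0887] normal [ 0.1477 -0.0391 -0.9883]
```

Call:
apply_moves --gripper '[0.5,0.5,0.5,0.5,0.5,0.5]' --pt "0.09 0 0" --pt "0.18 0 0" --pt "0.27 0 0" --pt "0.34 0 0" --pt "0.34 0 0" --pt "0.34 0 0" --turn '[0,0,0,0,0,0]'

```text
time: 9.25
eef_pos: [0.467, -0.0939, 0.0728]
orientation: [0.09, 0.7, -0.091, 0.702]
force: [-9.5, 4.8, 20.0]
opening: 0.679
```

```bash
python3 m.py w10
```

```text
pos [ 0.467  -0.0939  0.0728] F [-9.5  4.8 20. ] open 0.679 xax [ 0.0024 -0.0015 -1.    ] t 9.25
phi deg -21.76 psi,rho [-0.18  0.24] mirror in tool mm [-10.01  -0.72   3.34] res 0.09
mirror world [ 0.47   -0.0954  0.0828] normal [ 0.3618 -0.092  -0.9277]
```

View pics/w10.png

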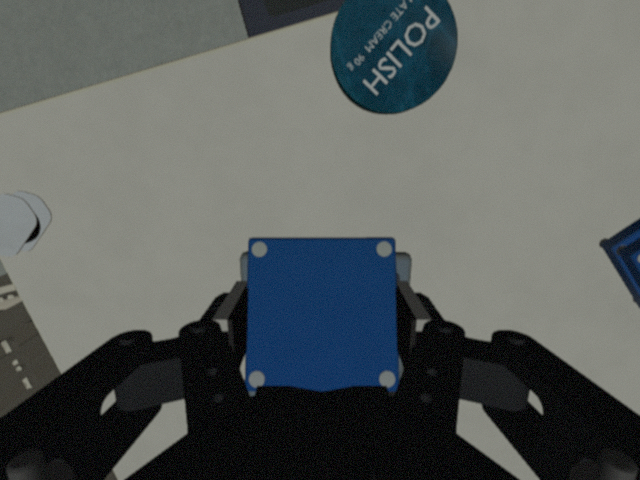

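Call:
apply_moves --gripper '[0.5,0.5,0.5]' --pt "0.07 0 0" --pt "0.07 0 0" --pt "0.07 0 0" --turn '[0,0,0]'

```text
time: 9.68
eef_pos: [0.4672, -0.0939, 0.0712]
orientation: [0.09, 0.7, -0.091, 0.702]
force: [-9.5, 2.9, 20.7]
opening: 0.682
```

```bash
python3 m.py w11
```

```text
pos [ 0.4672 -0.0939  0.0712] F [-9.5  2.9 20.7] open 0.682 xax [ 0.0027 -0.0017 -1.    ] t 9.675
phi deg -24.54 psi,rho [-0.14  0.33] mirror in tool mm [-10.43  -0.71   3.69] res 0.13
mirror world [ 0.4705 -0.0955  0.0817] normal [ 0.4055 -0.1022 -0.9084]
```

Lift off and measure unloaded.

Call:
apply_moves --gripper '[0.5,0.5,0.5,0.5,0.5,0.5]' --pt "-0.2 0 0" --pt "-0.6 0 0" --pt "-1.2 0 0" --pt "-1.6 0 0" --pt "-1.6 0 0" --pt "-1.6 0 0" --turn '[0,0,0,0,0,0]'

```text
time: 10.48
eef_pos: [0.4652, -0.0931, 0.1073]
orientation: [0.091, 0.701, -0.091, 0.701]
force: [-0.9, 0.1, -0.3]
opening: 0.685
```

```bash
python3 m.py w12;python3 - <<'E'
from h import *
s=cams.camera("scene");crop(s,270,470,180,380,3,"pics/s12.png");cv2.imwrite("pics/sfull12.png",s[:,:,::-1])
t=cams.camera("top");cv2.imwrite("pics/tfull12.png",t[:,:,::-1])
E
```

```text
pos [ 0.4652 -0.0931  0.1073] F [-0.9  0.1 -0.3] open 0.685 xax [-5.e-04  2.e-04 -1.e+00] t 10.475
phi deg -22.69 psi,rho [-0.18  0.4 ] mirror in tool mm [-10.31  -0.68   3.52] res 0.16
mirror world [ 0.4685 -0.0947  0.1176] normal [ 0.3741 -0.0921 -0.9228]
```

View pics/s12.png

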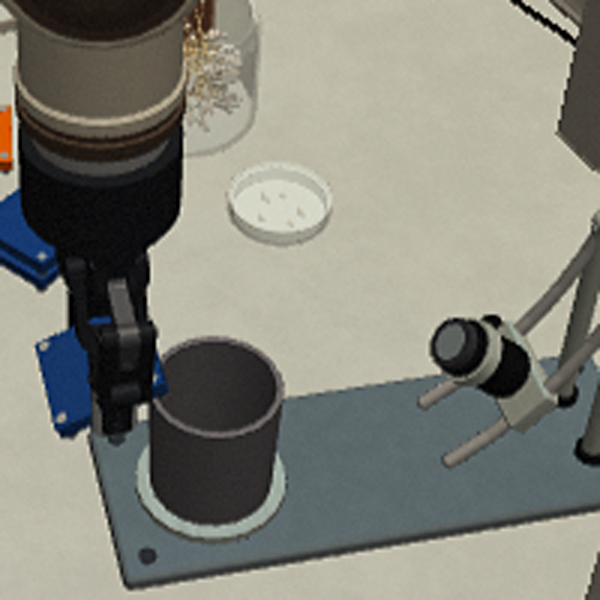

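Run:
```python
from h import *
w=cv2.imread("pics/w12.png")[:,:,::-1];print(np.round(dots(w)[0],2));crop(w,225,425,215,405,3.8,"pics/w12c.png")
```

```text
[[178.   258.98 249.24]
 [180.   383.73 249.06]
 [195.   255.78 379.27]
 [196.   387.15 379.44]]
```

View pics/w12c.png

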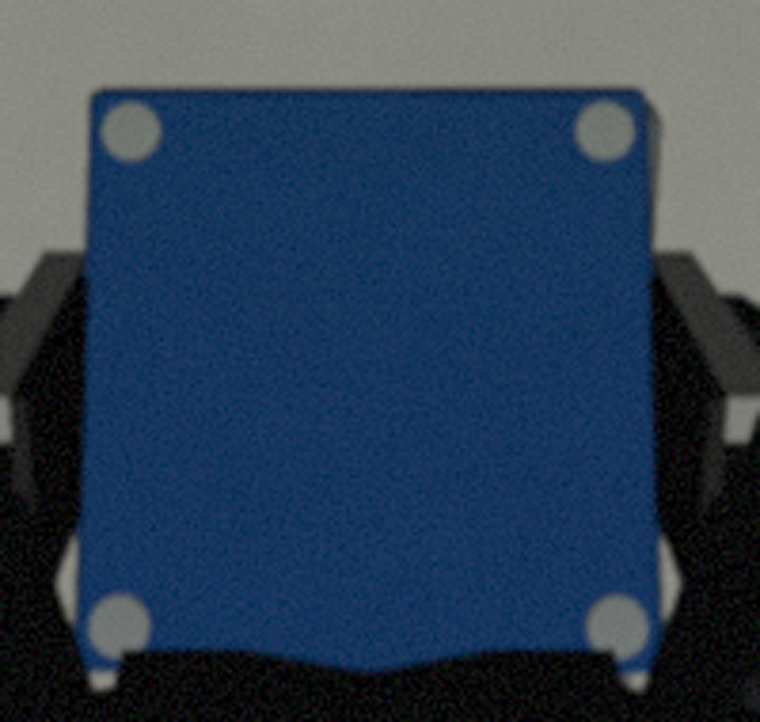

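```bash
cat > m2.py <<'E'
from h import *
import sys
def contours(w,rowmax):
    s=6;g=cv2.resize(cv2.GaussianBlur(w[...,0],(3,3),0),None,fx=s,fy=s,interpolation=cv2.INTER_CUBIC)
    out=[]
    for d in sorted(dots(w)[0]):
        if d[0]<60 or not(230<d[1]<410): continue
        u,v=d[1:];x0,y0=int(u-14),int(v-14);sub=g[y0*s:(y0+28)*s,x0*s:(x0+28)*s].astype(float)
        b=(np.abs(sub)>65).astype(np.uint8);n,l,st,c=cv2.connectedComponentsWithStats(b)
        k=l[int((v-y0+.5)*s),int((u-x0+.5)*s)]
        cs,_=cv2.findContours((l==k).astype(np.uint8),0,cv2.CHAIN_APPROX_NONE);p=max(cs,key=len)[:,0].astype(float)
        p=(p+.5)/s-.5+[x0,y0];p=p[p[:,1]<rowmax]
        e=np.hypot(*(p-[u,v]).T);p=p[e<9.5];out.append(((u,v),p))
    return out
def run(w,C,rowmax=384,A=.0251,rd=None):
    o=contours(w,rowmax);cen=order([c for c,_ in o]);pts=[[p for c2,p in o if np.allclose(c2,c)][0] for c in cen]
    q0=fit(cen,C,a=A).x
    def f(p):
        Rm=R.from_euler('xyz',[p[4],p[3],p[5]]).as_matrix()
        # note dotpts uses from_euler('xyz',[psi,phi,rho]) with p order x,y,z,phi,psi,rho
        Rm=R.from_euler('xyz',[p[3],p[4],p[5]]).as_matrix() if False else Rm
        n=Rm[:,0];r=[]
        for i in range(4):
            d=ray(C,pts[i]);t=((p[:3]-C[1])@n)/(d@n);X=C[1]+d*t[:,None];L=(X-p[:3])@Rm
            r.append((np.hypot(L[:,1]-SG[i,0]*A,L[:,2]-SG[i,1]*A)-(rd or p[6]))*2400)
        return np.concatenate(r)
    q=least_squares(f,list(q0)+[.0035],loss="soft_l1",x_scale=[.01,.01,.01,.1,.1,.1,.01]);return q,q0
E
grep -n "from_euler" h.py m.py
python3 - <<'E'
from m2 import *
C=camtool()
for n in("w7","w12"):
    w=cv2.imread(f"pics/{n}.png")[:,:,::-1].copy()
    for rm in (384,380):
        q,q0=run(w,C,rm);print(n,rm,"old",np.degrees(q0[3:]).round(2),"new",np.degrees(q.x[3:6]).round(2),(q.x[:3]*1000).round(2),q.x[6]*1000,np.sqrt((q.fun**2).mean()))
E
```

```text
h.py:45:    Rm=R.from_euler('xyz',[psi,phi,rho]).as_matrix()
m.py:9:    Rm=R.from_euler('xyz',[p[4],p[3],p[5]]).as_matrix()
w7 384 old [-0.02  0.   -0.09] new [-0.28  0.   -0.03] [-17.45  -0.72   1.17] 3.18426662512616 0.5315068915476415
w7 380 old [-0.02  0.   -0.09] new [-0.28  0.   -0.03] [-17.45  -0.72   1.17] 3.18426662512616 0.5315068915476415
w12 384 old [-22.69  -0.18   0.4 ] new [-22.61  -0.18   0.41] [-20.57  -0.76  -0.73] 3.13283291826115 0.07923339471196998
w12 380 old [-22.69  -0.18   0.4 ] new [-22.59  -0.19   0.43] [-20.57  -0.76  -0.72] 3.1321724217194005 0.07949297299607595
```

Run:
```python
from h import *
S=model("scene");T=model("top")
c=np.array([.5243,-.1088]);a=np.linspace(0,2*np.pi,73)
for r in(.036,):
    P=np.c_[c[0]+r*np.cos(a),c[1]+r*np.sin(a),np.full(73,.094)]
    e=(proj(S,P)-[290,240]+.37)*3.8;print("S rim l,r,t,b",e[:,0].min(),e[:,0].max(),e[:,1].min(),e[:,1].max())
    e=(proj(T,P)-[330,110]+.36)*3.5;print("T rim",e[:,0].min(),e[:,0].max(),e[:,1].min(),e[:,1].max())
th=np.radians(-14.76)
s=cv2.imread("pics/scene0.png");t=cv2.imread("pics/top0.png")
def disc(a_,M,img,col):
    al=.92+a_;ex=np.array([np.cos(th),np.sin(th),0]);ey=np.array([-np.sin(th),np.cos(th),0]);d=np.sin(al)*ex-np.cos(al)*np.array([0,0,1])
    L=np.array([*c,.21])+.17*d;v=np.cross(d,ey)
    P=L+.016*(np.cos(a)[:,None]*ey+np.sin(a)[:,None]*v)
    return proj(M,P),proj(M,L)
for M,img,x0,x1,y0,y1,n in((S,s,395,455,270,330,"S"),(T,t,375,420,150,200,"T")):
    k=10;big=cv2.resize(img[y0:y1,x0:x1],None,fx=k,fy=k,interpolation=cv2.INTER_CUBIC)
    for a_,col in((-.085,(255,0,0)),(-.065,(0,255,0)),(-.045,(0,0,255))):
        e,l=disc(a_,M,img,col);e=((e-[x0,y0]+.5)*k).astype(np.int32);cv2.polylines(big,[e],True,col,1);l=((l-[x0,y0]+.5)*k).astype(int)[0];cv2.circle(big,tuple(map(int,l)),2,col,-1)
    cv2.imwrite(f"pics/disc{n}.png",big)
```

```text
S rim l,r,t,b 113.21253417878195 286.23577905825863 199.3666348979353 329.2248576227991
T rim 118.98592563016695 243.0701780987856 386.0513777109881 510.11974320842074
```

View pics/discS.png

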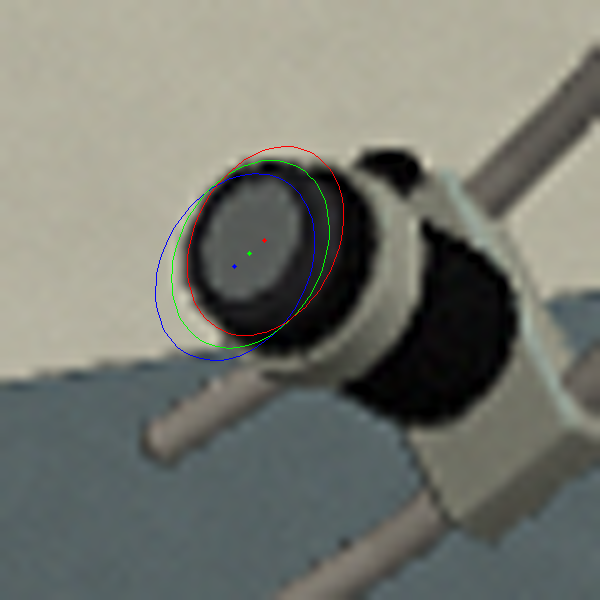

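View pics/discT.png

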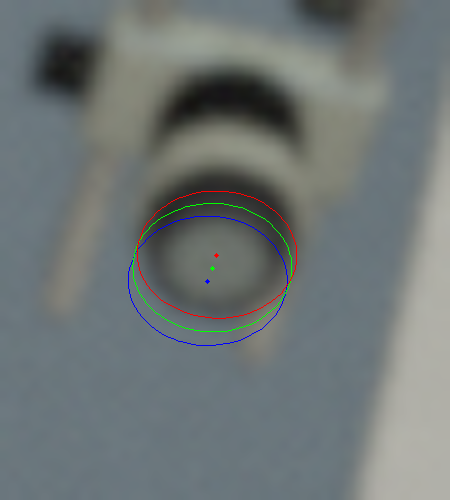

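```bash
python3 - <<'E'
from h import *
S=model("scene");T=model("top");c=np.array([.5243,-.1088])
def go(lt,ls):
    f=lambda X:np.r_[(proj(T,X[None])-lt).ravel(),(proj(S,X[None])-ls).ravel()]
    q=least_squares(f,[.648,-.14,.1]);X=q.x;d=X[:2]-c
    th=np.radians(-14.76);r=d@[np.cos(th),np.sin(th)];y=d@[-np.sin(th),np.cos(th)]
    print(X.round(4),"r",r.round(4),"y",y.round(4),"ang",np.arctan2(r,.21-X[2]).round(4),"dist",np.hypot(r,.21-X[2]).round(4),q.fun.round(2))
go([395.8,175.2],[419.5,293.3]);go([395.8,175.2],[419.0,293.3]);go([395.8,176],[419.5,293.8])
# apply observed rim bias: S rim measured centre vs model
go([395.8+.1,175.2],[419.5+.45,293.3+.45])
E
python3 - <<'E'
import cv2,numpy as np
# subpixel glass centroid in scene/top
for n,(u,v,r) in {"scene0":(419.5,293.3,7),"top0":(395.8,175.2,7)}.items():
    g=cv2.cvtColor(cv2.imread(f"pics/{n}.png"),cv2.COLOR_BGR2GRAY);print(g[int(v)-8:int(v)+9,int(u)-8:int(u)+9])
E
```

```text
[ 0.6492 -0.1408  0.1012] r 0.1289 y 0.0009 ang 0.87 dist 0.1687 [-0.21  0.45  0.39 -0.08]
[ 0.6488 -0.1405  0.1013] r 0.1284 y 0.001 ang 0.8684 dist 0.1683 [-0.3   0.67  0.57 -0.11]
[ 0.6484 -0.1412  0.1007] r 0.1283 y 0.0003 ang 0.8649 dist 0.1685 [-0.04  0.09  0.07 -0.01]
[ 0.6497 -0.1413  0.1004] r 0.1295 y 0.0005 ang 0.8683 dist 0.1697 [-0.14  0.31  0.27 -0.05]
[[177 177 174 176 175 176 178 181 171 173 172 171 173 173 177 173 174]
 [175 176 175 176 176 180 177 170  85  92  15  18  55  55 121  86 101]
 [178 177 174 180 179 176 124  17  27  28  35  38  26  23  34  16   3]
 [175 177 179 181 173 124  18  28  65  63  78  82  51  28  30  42  25]
 [176 175 178 183 127  21  34  64  93  91  94  89  94  31  29  41  41]
 [178 177 179 180  50  30  81  93  89  92  88  91  90  64  31  33  42]
 [177 179 185 133  19  64  93  88  88  88  88  89  90  94  27  29  43]
 [173 178 179  48  24  95  89  90  89  89  89  87  90  94  27  31  42]
 [175 177 130  21  44  92  89  87  87  89  91  91  92  90  26  31  39]
 [175 181  93  19  77  93  89  90  89  88  86  89  92  73  29  33  36]
 [178 181  94  17  74
[... 984 characters left out ...]
 80  64  74  89 104 109 112 110 110 111 105  94  75  57  66]
 [113 103  88  71  81  98 107 113 113 115 112 111 110 102  85  66  74]
 [115 108  94  77  83  97 109 112 110 111 112 111 111 103  89  75  85]
 [114 111  98  84  83  96 105 110 112 111 112 111 108  99  86  82  96]
 [115 114 107  90  80  86  98 105 108 109 107 106 101  94  88  92 105]
 [115 115 110 103  91  83  87  96  97  99  97  93  90  87  93 106 113]
 [117 115 114 112 103  92  89  89  86  87  87  85  88  99 110 118 118]
 [116 116 114 114 110 106 101  99  94  89  91  92 100 110 122 126 121]
 [117 114 115 117 115 114 111 110 108 105 104 106 112 122 129 127 120]
 [117 115 114 117 117 118 116 115 115 112 113 112 118 126 131 124 120]]
```

Call:
apply_moves --gripper '[0.5,0.5,0.5,0.5,0.5,0.5]' --pt "0.6 0 0" --pt "1.1 0 0" --pt "1.4 0 0" --pt "1.55 0 0" --pt "1.65 0 0" --pt "1.65 0 0" --turn '[0,0,0,0,0,0]'

```text
time: 11.38
eef_pos: [0.4654, -0.093, 0.0677]
orientation: [0.091, 0.702, -0.091, 0.701]
force: [-10.0, 4.4, 16.4]
opening: 0.682
```

```bash
cat > m3.py <<'E'
from m2 import *
C=camtool();st=read_state();w=cams.camera("wrist");cv2.imwrite(f"pics/{sys.argv[1]}.png",w[:,:,::-1])
print("pos",st["eef_pos"].round(4),"F",st["force"].round(1),"open",round(st["opening"],3),"xax",R.from_quat(st["orientation"]).as_matrix()[:,0].round(4),"t",st["time"],"dq",np.abs(st["dq"]).max().round(3))
q,q0=run(w,C,383);p=q.x;Rm=R.from_euler('xyz',[p[4],p[3],p[5]]).as_matrix();n=Rm[:,0];mir=p[:3]+.011*n
Rt=R.from_quat(st["orientation"]).as_matrix();N=Rt@n;W=st["eef_pos"]+Rt@mir
print("phi,psi,rho",np.degrees(p[3:6]).round(2),"old phi",np.degrees(q0[3]).round(2),"rms",np.sqrt((q.fun**2).mean()).round(2))
print("mirror world",W.round(4),"normal",N.round(4),"tilt",np.degrees(np.arccos(-N[2])).round(2),"azim",np.degrees(np.arctan2(N[1],N[0])).round(2))
E
python3 m3.py w13
```

```text
pos [ 0.4654 -0.093   0.0677] F [-10.    4.4  16.4] open 0.682 xax [-1.3e-03  4.0e-04 -1.0e+00] t 11.375 dq 0.001
phi,psi,rho [-28.55  -0.28   0.35] old phi -29.45 rms 0.07
mirror world [ 0.4692 -0.0948  0.079 ] normal [ 0.4624 -0.1162 -0.879 ] tilt 28.48 azim -14.1
```

Call:
apply_moves --gripper '[0.5,0.5,0.5,0.5,0.5,0.5,0.5]' --pt "-0.2 0 0" --pt "-0.6 0 0" --pt "-1.4 0 0" --pt "-2.2 0 0" --pt "-3 0 0" --pt "-3 0 0" --pt "-3 0 0" --turn '[0,0,0,0,0,0,0]'

```text
time: 12.3
eef_pos: [0.4651, -0.093, 0.1405]
orientation: [0.091, 0.702, -0.091, 0.701]
force: [-0.9, -0.6, -1.7]
opening: 0.685
```

```bash
python3 m3.py w14
```

```text
pos [ 0.4651 -0.093   0.1405] F [-0.9 -0.6 -1.7] open 0.685 xax [-1.e-03  5.e-04 -1.e+00] t 12.3 dq 0.01
phi,psi,rho [-27.2   -0.29   0.39] old phi -27.9 rms 0.08
mirror world [ 0.4688 -0.0947  0.1518] normal [ 0.4426 -0.1103 -0.8899] tilt 27.14 azim -14.0
```

Run:
```python
from h import *
rel([(.5195,-.1075,.105)],[75.24])
```

```text
t 12.35 pos [ 0.4648 -0.0929  0.1402] yaw 75.21 xax [-1.6e-03  8.0e-04 -1.0e+00]
[ 1.405 -0.006  2.265] -0.03
```

Call:
apply_moves --gripper '[0.5,0.5,0.5,0.5,0.5,0.5,0.5,0.5]' --pt "0 0 0.7" --pt "0 0 1.6" --pt "0 0 2.26" --pt "0.7 0 2.26" --pt "1.3 0 2.26" --pt "1.6 0 2.26" --pt "1.74 0 2.26" --pt "1.8 0 2.26" --turn '[0,0,0,0,0,0,0,0]'

```text
time: 13.35
eef_pos: [0.5193, -0.1072, 0.0966]
orientation: [0.091, 0.702, -0.091, 0.7]
force: [-6.6, 2.2, 7.1]
opening: 0.686
```

```bash
python3 m3.py w15;python3 - <<'E'
from h import *
s=cams.camera("scene");crop(s,270,470,180,380,3,"pics/s15.png")
E
```

```text
pos [ 0.5193 -0.1072  0.0966] F [-6.6  2.2  7.1] open 0.686 xax [-2.2e-03  9.0e-04 -1.0e+00] t 13.35 dq 0.01
phi,psi,rho [-26.32  -0.25   0.34] old phi -26.92 rms 0.09
mirror world [ 0.5229 -0.1089  0.1079] normal [ 0.428  -0.1071 -0.8974] tilt 26.18 azim -14.04
```

View pics/s15.png

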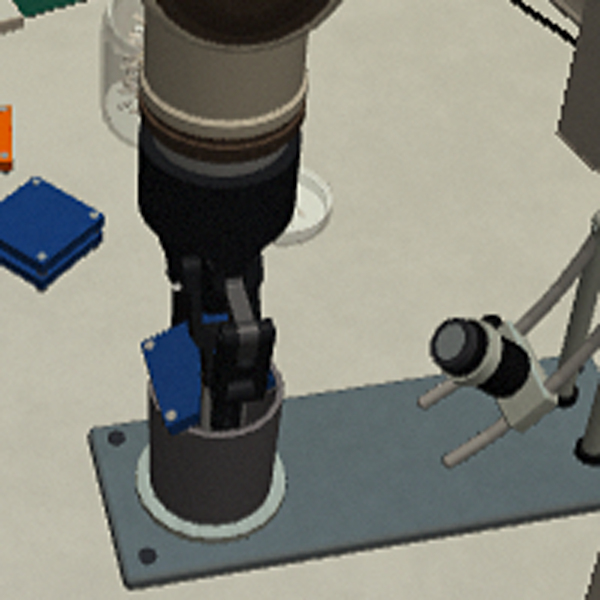

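Call:
apply_moves --gripper '[0.5,0.5,0.5,0.5]' --pt "0.06 0 0" --pt "0.12 0 0" --pt "0.12 0 0" --pt "0.12 0 0" --turn '[0,0,0,0]'

```text
time: 13.95
eef_pos: [0.5202, -0.1075, 0.0962]
orientation: [0.091, 0.701, -0.091, 0.701]
force: [-9.3, 3.0, 18.4]
opening: 0.683
```

```bash
python3 m3.py w16
```

```text
pos [ 0.5202 -0.1075  0.0962] F [-9.3  3.  18.4] open 0.683 xax [-6.e-04  1.e-04 -1.e+00] t 13.95 dq 0.002
phi,psi,rho [-25.72  -0.27   0.4 ] old phi -26.34 rms 0.08
mirror world [ 0.5237 -0.1091  0.1075] normal [ 0.4207 -0.1043 -0.9012] tilt 25.69 azim -13.93
```

Call:
apply_moves --gripper '[0.5,0.5,0.5,0.5]' --pt "0.05 0 0" --pt "0.1 0 0" --pt "0.1 0 0" --pt "0.1 0 0" --turn '[0,0,0,0]'

```text
time: 14.5
eef_pos: [0.5216, -0.1081, 0.0947]
orientation: [0.091, 0.7, -0.091, 0.702]
force: [-7.7, 2.5, 19.4]
opening: 0.685
```

```bash
python3 m3.py w17
```

```text
pos [ 0.5216 -0.1081  0.0947] F [-7.7  2.5 19.4] open 0.685 xax [ 0.0027 -0.0012 -1.    ] t 14.5 dq 0.002
phi,psi,rho [-22.62   0.04   0.38] old phi -22.73 rms 0.07
mirror world [ 0.5241 -0.1095  0.1062] normal [ 0.376  -0.0933 -0.9219] tilt 22.79 azim -13.94
```

Call:
apply_moves --gripper '[0.5,0.5,0.5,0.5,0.5,0.5,0.5,0.5]' --pt "-0.3 0 0" --pt "-1 0 0" --pt "-2 0 0" --pt "-3 0 0" --pt "-3.8 0 0" --pt "-4.3 0 0" --pt "-4.3 0 0" --pt "-4.3 0 0" --turn '[0,0,0,0,0,0,0,0]'

```text
time: 15.55
eef_pos: [0.5196, -0.1074, 0.1974]
orientation: [0.091, 0.702, -0.091, 0.701]
force: [0.5, 0.1, -0.8]
opening: 0.683
```

Call:
apply_moves --gripper '[0.5,0.5]' --pt "0 0 0" --pt "0 0 0" --turn '[0,0]'

```text
time: 15.8
eef_pos: [0.5198, -0.1075, 0.1976]
orientation: [0.091, 0.702, -0.091, 0.701]
force: [-0.1, 0.3, -1.0]
opening: 0.685
```

```bash
python3 m3.py w18
python3 - <<'E'
from m2 import *
C=camtool();w=cv2.imread("pics/w18.png")[:,:,::-1].copy()
for rm in(386,383,380,377):
    q,q0=run(w,C,rm);print(rm,np.degrees(q.x[3:6]).round(2))
E
```

```text
pos [ 0.5198 -0.1075  0.1976] F [-0.1  0.3 -1. ] open 0.685 xax [-1.1e-03  5.0e-04 -1.0e+00] t 15.8 dq 0.007
phi,psi,rho [-2.422e+01 -1.000e-02  4.100e-01] old phi -24.51 rms 0.08
mirror world [ 0.5226 -0.1089  0.2091] normal [ 0.3973 -0.0979 -0.9124] tilt 24.16 azim -13.85
386 [-24.25   0.03   0.31]
383 [-2.422e+01 -1.000e-02  4.100e-01]
380 [-24.26  -0.     0.4 ]
377 [-24.32  -0.     0.39]
```

Call:
apply_moves --gripper '[0.5,0.5,0.5,0.5,0.5]' --pt "-0.02 0.01 0.03" --pt "-0.04 0.02 0.07" --pt "-0.04 0.02 0.07" --pt "-0.04 0.02 0.07" --pt "-0.04 0.02 0.07" --turn '[0.5,0.9,0.9,0.9,0.9]'

```text
time: 16.48
eef_pos: [0.5219, -0.1076, 0.1993]
orientation: [0.096, 0.7, -0.096, 0.7]
force: [-0.4, -0.3, -0.9]
opening: 0.684
```

```bash
python3 m3.py w19;python3 - <<'E'
from h import *
s=cams.camera("scene");t=cams.camera("top");cv2.imwrite("pics/s19.png",s[:,:,::-1]);cv2.imwrite("pics/t19.png",t[:,:,::-1])
# compare camera/stand/jar/tin region with start
s0=cv2.imread("pics/scene0.png")[:,:,::-1].astype(int);d=np.abs(s0-s.astype(int)).sum(2)
for n,(x0,x1,y0,y1) in dict(cam=(405,490,250,345),tin=(210,256,320,360),stack_low=(258,306,262,280),jar=(305,330,190,228)).items(): print(n,d[y0:y1,x0:x1].mean().round(1),(d[y0:y1,x0:x1]>90).mean().round(3))
E
```

```text
pos [ 0.5219 -0.1076  0.1993] F [-0.4 -0.3 -0.9] open 0.684 xax [-0.  0. -1.] t 16.475 dq 0.001
phi,psi,rho [-2.423e+01 -2.000e-02  4.100e-01] old phi -24.49 rms 0.08
mirror world [ 0.5247 -0.109   0.2108] normal [ 0.3969 -0.1047 -0.9119] tilt 24.24 azim -14.78
cam 30.5 0.0
tin 23.4 0.0
stack_low 35.6 0.031
jar 79.3 0.149
```

View pics/s19.png

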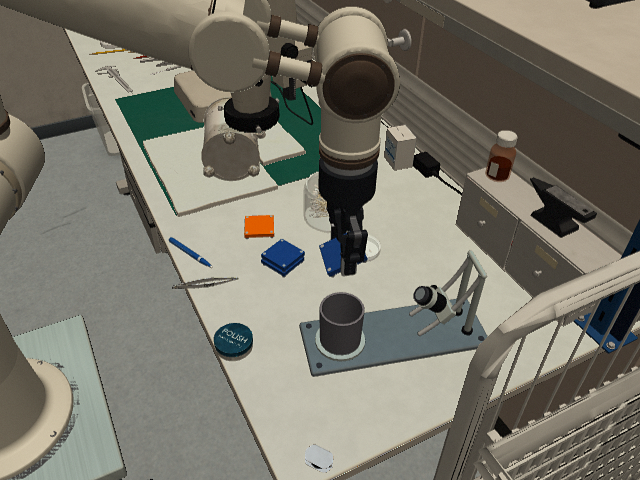

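View pics/t19.png

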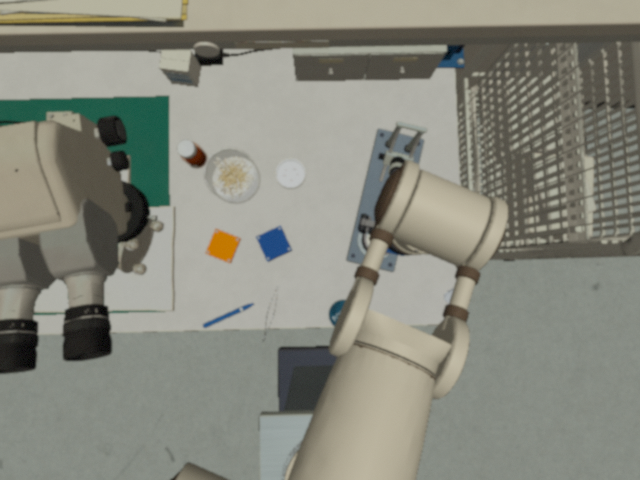

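Run:
```python
from plant import bot
print(bot.close_job())
```

```text
the job is handed in; nothing more can be done
None
```

I took only the top panel off the stack and handed the job in at about 16.6 s, with the panel held mirror side down and tilted at the aim point. There was no way to view the mark through the stand's camera, so the aim rests on my measurements.

**How the tilt was set:** The moves cannot tilt the tool, so I turned the panel in the jaws by pressing it on the rim of the well. This took three presses: the second overshot to about 27°, and the third, on the low edge, brought it back. The force on the tool stayed under about 25 N in every reading I took.

**Last checks before handing in:**

| What | Measured | Wanted |
|---|---|---|
| Mirror centre (m) | (0.5247, -0.1090, 0.2108) | (0.5243, -0.1088, 0.2100), within about 2 mm |
| Tilt | 24.2° | about 24.6°, from a camera angle of about 0.86 rad, uncertain by about 0.3° |
| Tilt direction | -14.8° | -14.8° |

- **At rest:** the arm was motionless (0.001 rad/s), tool force was about 1 N, and the panel was clear of the stand.
- **Other items:** the pictures show the other two panels still stacked, and the camera and polish tin unmoved. The swab jar looks unmoved in the top view; the arm partly hides it in the scene view.

**Disagreements:**
- **Tilt:** it may be about 0.4° short, which would put the mark roughly 3 mm off centre. I left it because another press would have been no more accurate.
- **Fit methods:** two ways of fitting the tilt from the wrist picture differed by up to 0.3°.
- **Camera angle:** my readings of the stand's camera angle ranged from 0.855 to 0.87 rad.

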